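Close up the bun keeper

ROBOT

A 6-joint arm with a two-finger parallel gripper is mounted at the origin on the work surface. World frame = base frame: x ahead of the robot, y to its left, z up, the work surface at z = 0. Lengths are in m, angles in degrees, forces in N, time in s.
With the tool pointing down it reaches from about 0.25 to 0.725 m from the base axis. Payload 9.7 kg.
Tool frame: the origin (TCP) lies at the very end of the fingers, on their centre line; the grasp point (between the pads) lies 19 mm behind it; z points along the fingers, y is the direction in which the jaws open and shut (so a half turn about z gives the same grasp; the last joint's range is limited). The gripper opens to 85 mm and grips with 20 to 120 N. Pads are 22 mm wide; open, the fingers measure 114 mm over their backs; the gripper's body (76 mm by 85 mm) begins 54 mm behind the grasp point. The pads swing forward as they close: fully open they stand 13 mm farther back than shut.
Start: joints at [-65.26, 4.979, 10.078, 95.1, 0, 90], TCP at [0.23, -0.5, 0.194] pointing down, gripper open.
Joint ranges: [-179.16, 179.16], [-48.56, 103.87], [-65.8, 70.77], [-126.05, 130.52], [-82.76, 87.17], [-180, 180]. Speed limits (degrees/s): [127.2, 127.2, 147.25, 180, 180, 180].

INTERFACE

Orientations are given as [roll, pitch, yaw] about the fixed x, y, z axes, in that order (R = Rz(yaw) Ry(pitch) Rx(roll)).
In Python, from workcell import bot gives the robot as it stands.
- The arm moves only by the shell command python3 -m pendant 'ROWS' [FORCE]. ROWS is JSON, a list that holds one entry, the list of rows, each a list of 7 numbers: the shift along the tool's x, y, z in cm, then the turn, a rotation vector about the tool's x, y, z in rad, then the opening in per cent of the stroke, from 0 (shut) to 100 (fully open). In form: [[[dx, dy, dz, ax, ay, az, gripper], ...]]. A call has 1 to 5 rows; each row shifts and turns the pose as measured when the row begins, along the tool's axes as they then stand; what a row does not reach is not made up. A row lasts 1/12 s, in which the tool goes at most 41.7 mm and 7.16 degrees, less where a joint would pass 70% of its speed; a pose out of reach is approached as far as the arm can. A call with a gripper value outside its range is refused whole. The fingers move at their own pace and stop on an object; FORCE is the grip in N (left out, the last holds). Time passes only in rows, so rows that do not move let the fingers close. It gives the time, the measured TCP pose, the force and the opening at its end, in the units of the state.
- bot.get_obs(): the state, without advancing time (a new reading comes with each control period).
- bot.camera(name): name is "side" or "top" or "wrist"; returns the picture (420x560x3 uint8, red, green, blue); there is no depth.
- bot.get_calibration(name): a dict with "intrinsics" (3x3 intrinsics, pixels), "D" ([k1, k2, p1, p2, k3] as OpenCV has them; the pictures are not rectified), "pose" (4x4, takes a point from camera to world coordinates); the wrist camera has in their place "T_tool_cam" (4x4, takes a point from camera to tool coordinates, whose origin is the TCP and whose axes are the flange's). Camera axes: x right, y down, z forward; pixel columns grow to the right and rows downward; lengths in m; the calibration is good to about 2 mm. A picture is of the moment at which its call begins: read the wrist's pose just before it. get_calibration takes no time and is no camera call.
- bot.job_done(): hands the job in, once; it reports no verdict.
Trained networks look in the newest picture that a camera, given by its name, has taken for a name from the list of things; names that differ only in an ending like _2 or _b are one class to them, and where a whole thing is asked for, a point or a joint stands for the part that bears it (a point fixed in the world has none). Each returns a list of dicts, best first, with "confidence" (0 to 1); they miss things now and then, are a little off and sometimes report something else, mostly with a low value. They report only what shows in the picture. A call takes as long as a camera call.
- bot.masks_of(camera, thing): "pixels" (420x560 bool, what is visible of it) and "extent" ([left, top, right, bottom] in pixels, round what is visible of it).
- bot.mark_of(camera, thing): "uv" ([column, row] in pixels: a listed point, or the origin of a listed thing).
The state is a dict: "time": time; "q": joint angles; "qd": joint speeds; "joint_efforts": joint torques, N m; "ee_pos": TCP position; "tcp_rot": TCP orientation; "wrist_force": force on the tool from outside, world axes, zero at the start; "torque": the same for the moment, N m; "opening": finger opening in m.
Only numpy, scipy, OpenCV 4.12 (cv2) and the standard library are available. Lean on these libraries where they do the work, as an engineer would, in place of code of your own. Each camera call takes 0.05 s, during which the arm holds its last target. There are 200 camera calls.

TASK

Close up the steel bun keeper by pushing with the fingertips: push both of its open drawers fully home, and slide its loose flat lid along its track to the left until the lid meets the stop and the bun well is covered. Only push: do not lift the lid out of its track, and leave the other things on the bench where they stand.

Things in the scene. Friction and masses are not known exactly. Their poses are not given: they have to be found in the camera images.
- keeper: Stainless bun keeper fixed to the bench, a box 250 (x) by 360 (y) by 150 mm high, turned by up to 0.2 rad. Origin: centre of its underside; its drawers are in its -x face, which looks roughly to the robot; y points to its left seen from the robot. On top: left half an open well with buns, right half a flat deck, and at the back a narrow shelf, 150 mm high, with the small shaker
- track (a point): Middle of the lid's track, on the keeper's top, 150 mm above the bench; frame parallel to the keeper's. The track runs along y over deck and well between a front and a back guide, 170 mm apart, 14 mm high and 10 thick; end stops of the same height have their inner faces 170 mm to the left and right. The open well lies from 7 to 170 mm left of this point
- drawer_left (a joint): Left drawer (y = +87.5 mm on the keeper), metres it stands out: 0 shut, up to 0.12; it slides along the keeper's x, friction about 1.5 N plus light damping, no spring, ends on a hard stop at 0
- drawer_right (a joint): Right drawer (y = -87.5 mm), otherwise as the left
- front_left (a point): Point on the outer face of the left drawer's front panel, on its middle line, 115 mm above the bench, moving with the drawer; frame parallel to the keeper's. The panel is 163 mm wide, from 20 to 135 mm above the bench, flat above 60 mm; lower a ledge pull 85 mm wide stands out 20 mm. Shut, the outer face is 13 mm in front of the keeper's box
- front_right (a point): The same point on the right drawer's front panel
- lid: Loose flat aluminium lid, 166 (x) by 164 (y) by 6 mm, 0.3 to 0.6 kg, lying in the track with 2 mm play to each guide; origin at the centre of its underside, frame parallel to the keeper's. At the start it covers the deck and leaves the well partly or wholly open; shut, its left edge meets the left stop, its origin then 88 mm left (+y) of the track's middle
- fin (a point): Centre of the upright fin fixed on the lid: a plate 70 mm along x, 8 mm thick along y, top 38 mm above the lid's underside (32 mm above its upper face), centred across the lid and 36 mm to the right (-y) of the lid's origin. Pushed on its right face, to the left, it slides the lid shut
- shaker: Small glass jar with steel cap, 38 mm wide, 55 high, on the keeper's back shelf; origin at its foot; leave it
- mug: White mug, 76 mm wide, 85 high, beside the keeper's right end; origin at its foot; leave it
- bun_loose: Single bun, 84 mm wide, 50 high, beside the keeper's left end; origin at its underside; leave it
- bowl: Steel bowl, 130 mm wide, 55 high, on the bench at the left; origin at its foot; leave it
- scraper: Dough scraper lying flat on the bench at the right, 100 by 150 mm, 14 high, white grip edge; origin at the underside; leave it
- jar: Glass jar with steel cap, 70 mm wide, 100 high, on the bench at the right; origin at its foot; leave it

How it is judged:
By the outcome, as a careful person would: the job done as asked, in the order asked, and still so for the second after the job is handed in, with the robot touching nothing.
It also fails if it takes over 58 s, if anything falls off the work surface, if the arm or the gripper's body presses on something with over 40 N, if the wrist force passes 120 N, or if a joint passes its speed limit or range.

## Working session

There is one attempt and no reset: what is moved stays moved. The work goes in short steps, Python scripts to look and compute and a shell command to move; the robot and the scene stay as the last step left them, time stands still between calls to the robot, and variables do not carry over. Pictures are saved under pics/ and viewed, about 8 in all and at most 12, crops included, and the job is handed in when it is done.

```bash
mkdir -p pics; ls; python3 - <<'E'
from workcell import bot
import cv2,numpy as np
o=bot.get_obs(); print(o['time'],o['ee_pos'],o['tcp_rot'],o['opening'])
for c in ('side','top'):
    im=bot.camera(c); cv2.imwrite(f'pics/{c}0.png',im[:,:,::-1])
    k=bot.get_calibration(c); print(c,np.round(k['pose'],3).tolist(),np.round(k['intrinsics'],1).tolist(),k['D'])
    for t in ['keeper','track','front_left','front_right','lid','fin','shaker','mug','bun_loose','bowl','scraper','jar']:
        print(t,[(np.round(m['uv'],1).tolist(),round(m['confidence'],2)) for m in bot.mark_of(c,t)[:2]])
print(bot.get_calibration('wrist'))
E
```

```text
pics
0.0 [ 0.23007028 -0.49925164  0.19366188] [-1.79921216e+02 -1.25573300e-03  2.47424030e+01] 0.08538344751112402
side [[-0.064, 0.863, -0.501, 0.986], [0.998, 0.059, -0.026, -0.006], [0.008, -0.502, -0.865, 0.89], [0.0, 0.0, 0.0, 1.0]] [[389.0, 0.0, 276.5], [0.0, 389.0, 204.8], [0.0, 0.0, 1.0]] [-0.07635741  0.          0.          0.          0.        ]
keeper []
track [([290.8, 230.7], 0.58)]
front_left [([322.4, 182.5], 0.64)]
front_right [([249.2, 185.3], 0.85), ([290.8, 230.1], 0.23)]
lid [([264.1, 232.2], 0.84)]
fin [([244.3, 230.9], 0.79), ([263.9, 233.4], 0.42)]
shaker [([325.2, 288.0], 0.67)]
mug [([187.6, 281.9], 0.94)]
bun_loose [([393.3, 233.6], 0.87)]
bowl [([295.4, 230.6], 0.73), ([408.0, 174.2], 0.56)]
scraper [([201.7, 139.7], 0.68)]
jar [([151.1, 196.1], 0.69)]
top [[-0.021, -0.996, 0.081, 0.435], [-1.0, 0.021, -0.006, -0.028], [0.004, -0.082, -0.997, 1.426], [0.0, 0.0, 0.0, 1.0]] [[471.9, 0.0, 276.3], [0.0, 471.9, 206.9], [0.0, 0.0, 1.0]] [-0.15592022  0.          0.          0.          0.        ]
keeper [([258.2, 177.7], 0.73)]
track [([258.3, 178.9], 0.76),
[... 367 characters left out ...]
], 0.83)]
scraper [([299.3, 229.1], 0.67), ([350.5, 299.5], 0.66)]
jar [([387.4, 233.6], 0.94)]
{'intrinsics': array([[306.73076349,   0.        , 282.39797425],
       [  0.        , 306.73076349, 210.09676129],
       [  0.        ,   0.        ,   1.        ]]), 'D': array([-0.04057213,  0.        ,  0.        ,  0.        ,  0.        ]), 'T_tool_cam': array([[-6.68580910e-04, -9.59400573e-01, -2.82046261e-01,
         7.20776810e-02],
       [ 9.99999776e-01, -6.38855972e-04, -1.97350515e-04,
         8.53898165e-04],
       [ 9.15125926e-06, -2.82046330e-01,  9.59400786e-01,
        -1.78861507e-01],
       [ 0.00000000e+00,  0.00000000e+00,  0.00000000e+00,
         1.00000000e+00]])}
```

View pics/top0.png

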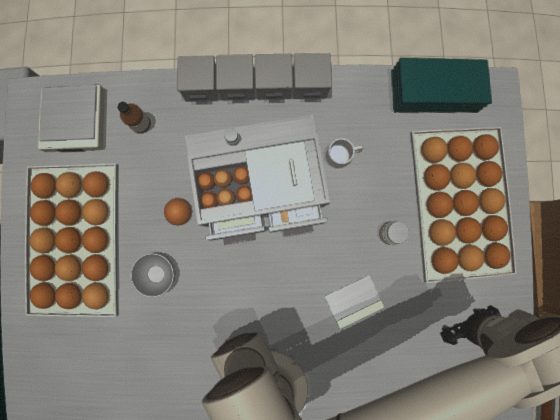

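View pics/side0.png

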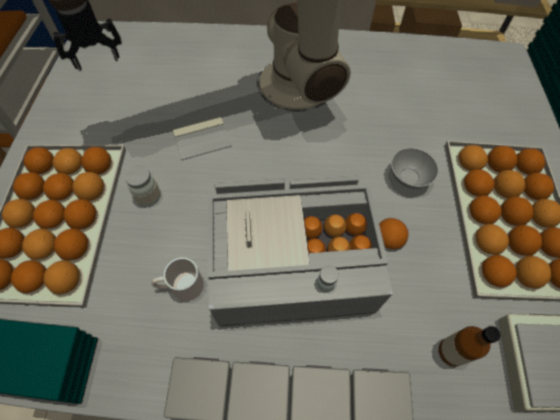

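```bash
cat > h.py <<'E'
from workcell import bot
import numpy as np, cv2
from scipy.spatial.transform import Rotation as R
def cal(c):
    k=bot.get_calibration(c)
    if c!='wrist': return k['intrinsics'],k['D'],np.array(k['pose'])
    o=bot.get_obs(); T=np.eye(4); T[:3,:3]=R.from_euler('xyz',o['tcp_rot'],degrees=True).as_matrix(); T[:3,3]=o['ee_pos']
    return k['intrinsics'],k['D'],T@k['T_tool_cam']
def p2w(c,uv,z,K=None):
    k,D,T=K or cal(c)
    x=cv2.undistortPoints(np.array(uv,float).reshape(-1,1,2),k,D).reshape(-1,2)
    d=np.c_[x,np.ones(len(x))]@T[:3,:3].T
    return T[:3,3]+d*((z-T[2,3])/d[:,2])[:,None]
def w2p(c,P,K=None):
    k,D,T=K or cal(c); Ti=np.linalg.inv(T)
    return cv2.projectPoints(np.array(P,float).reshape(-1,1,3),cv2.Rodrigues(Ti[:3,:3])[0],Ti[:3,3],k,D)[0].reshape(-1,2)
E
python3 - <<'E'
from h import *
for c,l in (('top',dict(track=(258.4,178.8,.15),fl=(236.9,238.4,.115),fr=(301,228.5,.115),lid=(282.8,176.6,.15),fin=(285.8,171.1,.188))),
 ('side',dict(track=(290.8,230.7,.15),fl=(322.4,182.5,.115),fr=(249.2,185.3,.115),lid=(264.1,232.2,.15),fin=(244.3,230.9,.188)))):
    for n,(u,v,z) in l.items(): print(c,n,np.round(p2w(c,[u,v],z),4))
E
```

```text
top track [[0.6172 0.0118 0.15  ]]
top fl [[0.4566 0.0756 0.115 ]]
top fr [[ 0.4804 -0.103   0.115 ]]
top lid [[ 0.6219 -0.0549  0.15  ]]
top fin [[ 0.6309 -0.0624  0.188 ]]
side track [[0.6179 0.0061 0.15  ]]
side fl [[0.4673 0.0762 0.115 ]]
side fr [[ 0.4874 -0.0973  0.115 ]]
side lid [[ 0.6253 -0.0501  0.15  ]]
side fin [[ 0.6436 -0.0877  0.188 ]]
```

The top view shows the keeper turned about +0.17 rad, with both drawers open (fronts at about (237,238) and (299,225)) and the fin at about (294,172). The side view agrees, with the fin at (249,229). Next I'll overlay a model to refine the pose.

```bash
cat > ov.py <<'E'
from h import *
# pose params: track x,y,yaw ; drawer face offset (track->face x), lid y
def pts(tx,ty,th,fl,fr,ly):
    c,s=np.cos(th),np.sin(th); W=lambda a:np.array([[tx+c*x-s*y,ty+s*x+c*y,z] for x,y,z in a])
    b=lambda x0,x1,y0,y1,z:W([(x0,y0,z),(x1,y0,z),(x1,y1,z),(x0,y1,z)])
    return [b(-.085,.085,-.17,.17,.164),b(-.083,.083,ly-.082,ly+.082,.156),b(-.035,.035,ly-.04,ly-.032,.188),
      W([(fl,.0875-.0815,.135),(fl,.0875+.0815,.135)]),W([(fr,-.0875-.0815,.135),(fr,-.0875+.0815,.135)])]
def draw(c,im,p,box,f,name):
    x0,y0,x1,y1=box; g=cv2.resize(im[y0:y1,x0:x1,::-1],None,fx=f,fy=f,interpolation=cv2.INTER_CUBIC)
    K=cal(c)
    for q,col in zip(pts(*p),[(0,255,0),(255,0,255),(0,0,255),(255,0,0),(255,255,0)]):
        uv=(w2p(c,q,K)+.5-[x0,y0])*f
        cv2.polylines(g,[uv.round().astype(np.int32)],True,col,1)
    cv2.imwrite(name,g); return g
E
python3 - <<'E'
from ov import *
p=(.6175,.009,.17,-.155,-.145,-.06)
a=draw('top',cv2.imread('pics/top0.png')[:,:,::-1],p,(175,105,345,255),3,'/tmp/a.png')
b=draw('side',cv2.imread('pics/side0.png')[:,:,::-1],p,(195,170,405,320),3,'/tmp/b.png')
g=np.zeros((600,800,3),np.uint8); 
a=cv2.resize(a,(392,346));b=cv2.resize(b,(400,286))
cv2.imwrite('pics/top1.png',draw('top',cv2.imread('pics/top0.png')[:,:,::-1],p,(175,105,345,250),4,'/tmp/a.png'))
E
```

```text
(no output)
```

View pics/top1.png

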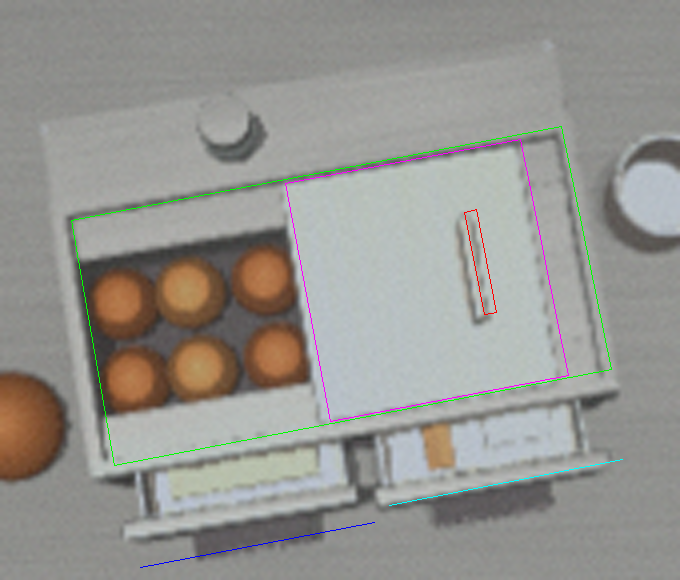

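The model's yaw is about 0.035 rad too large and the left front is about 18 mm too far out. I'll correct both and check them in both views together.

```bash
python3 - <<'E'
from ov import *
p=(.617,.009,.135,-.140,-.144,-.058)
a=draw('top',cv2.imread('pics/top0.png')[:,:,::-1],p,(190,125,335,250),3,'/tmp/a.png')
b=draw('side',cv2.imread('pics/side0.png')[:,:,::-1],p,(205,172,390,285),3,'/tmp/b.png')
b=cv2.resize(b,None,fx=.65,fy=.65)
g=np.zeros((375,435+b.shape[1],3),np.uint8); g[:375,:435]=a; g[:b.shape[0],435:]=b
cv2.imwrite('pics/both2.png',g); print(g.shape)
E
```

```text
(375, 796, 3)
```

View pics/both2.png

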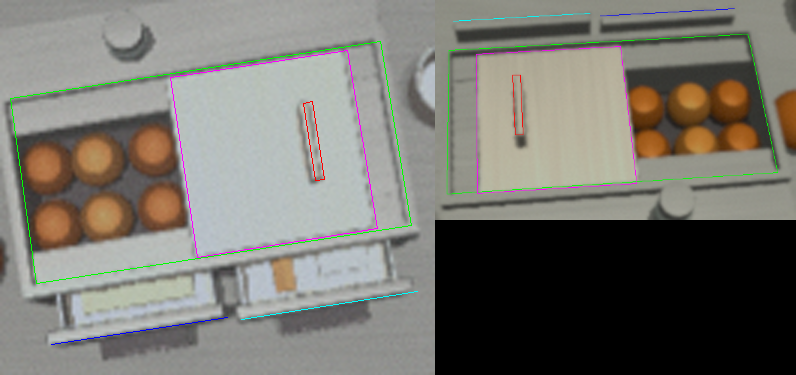

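Outlines now fit in both views to within a few mm. I'll go to the right drawer first, with the gripper shut and yawed to the keeper.

```bash
cat > st.py <<'E'
from h import *
def st():
    o=bot.get_obs(); th=.135; T=(.617,.009)
    d=np.array(o['ee_pos'][:2])-T; c,s=np.cos(th),np.sin(th)
    f=o['wrist_force']
    print('t%.2f kx %.1f ky %.1f z %.1f mm'%(o['time'],1e3*(c*d[0]+s*d[1]),1e3*(-s*d[0]+c*d[1]),1e3*o['ee_pos'][2]),'rpy',np.round(o['tcp_rot'],2),'Fk',np.round([c*f[0]+s*f[1],-s*f[0]+c*f[1],f[2]],1),'op %.3f'%o['opening'])
st()
E
python3 -m pendant '[[[0,0,0,0,0,0.1,0],[0,0,0,0,0,0.1,0],[0,0,0,0,0,0.097,0]]]' 40
python3 -m pendant '[[[2.2,-3,0,0,0,0,0],[2.2,-3,0,0,0,0,0],[2.2,-3,0,0,0,0,0],[2.2,-3,0,0,0,0,0],[2.2,-3,0,0,0,0,0]]]'
python3 st.py
```

```text
time: 1.55
ee_pos: [0.2302, -0.4995, 0.1944]
tcp_rot: [-180.0, -0.0, 7.3]
wrist_force: [-0.1, -0.0, -0.0]
opening: 0.0518
time: 1.97
ee_pos: [0.3209, -0.3369, 0.1919]
tcp_rot: [-179.9, 0.1, 6.3]
wrist_force: [0.8, -0.2, 0.4]
opening: -0.0006
t1.97 kx -340.0 ky -302.9 z 191.9 mm rpy [-1.7995e+02  9.0000e-02  6.2500e+00] Fk [ 0.8 -0.3  0.4] op -0.001
```

```bash

python3 -m pendant '[[[2.2,-3,0,0,0,0,0],[2.2,-3,0,0,0,-0.01,0],[2.2,-3,0,0,0,-0.01,0],[2.2,-3,0,0,0,0,0],[2.2,-3,0,0,0,0,0]]]' >/dev/null
python3 -m pendant '[[[2,-3,0,0,0,0,0],[1.5,-2,0,0,0,0,0],[0,0,0,0,0,0,0]]]' >/dev/null
python3 st.py
```

```text
t2.63 kx -184.8 ky -89.5 z 193.0 mm rpy [ 1.7998e+02 -1.7000e-01  7.6300e+00] Fk [-0.4  0.2 -0.5] op -0.000
```

```bash

python3 -m pendant '[[[0,0,3.5,0,0,0,0],[0,0,3.5,0,0,0,0],[0,0,1.5,0,0,0,0],[0,0,0,0,0,0,0]]]' >/dev/null
python3 st.py
python3 - <<'E'
from h import *
im=bot.camera('top'); cv2.imwrite('pics/top3.png',cv2.resize(im[110:260,180:350,::-1],None,fx=3,fy=3))
E
python3 -m pendant '[[[1,0,0,0,0,0,0],[1,0,0,0,0,0,0],[1,0,0,0,0,0,0],[0.7,0,0,0,0,0,0],[0.7,0,0,0,0,0,0]]]' ;python3 st.py
```

```text
t2.97 kx -182.5 ky -88.2 z 106.8 mm rpy [179.87  -0.41   7.97] Fk [-0.4  0.1  0.3] op 0.000
time: 3.43
ee_pos: [0.4978, -0.0983, 0.1145]
tcp_rot: [179.7, -0.9, 7.8]
wrist_force: [0.5, -0.2, 0.2]
opening: -0.0001
t3.43 kx -132.5 ky -90.3 z 114.5 mm rpy [179.7   -0.85   7.82] Fk [ 0.4 -0.3  0.2] op -0.000
```

View pics/top3.png

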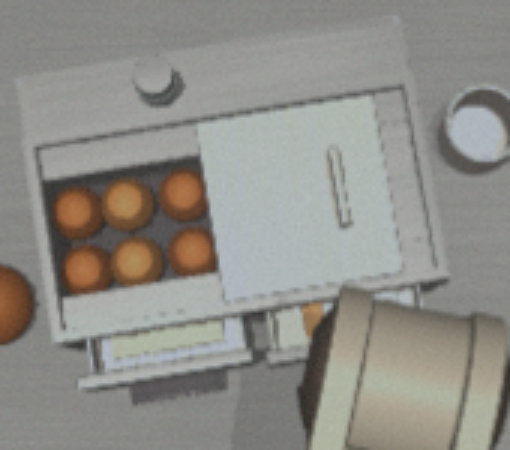

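The arm is over the right drawer front, roughly on its middle line. I'll go on in small steps.

```bash

python3 -m pendant '[[[0.5,0,0.3,0,0,0,0],[0.5,0,0,0,0,0,0],[0.5,0,0,0,0,0,0]]]'>/dev/null ;python3 st.py
python3 - <<'E'
from h import *
im=bot.camera('side'); cv2.imwrite('pics/side4.png',cv2.resize(im[120:290,190:400,::-1],None,fx=3.5,fy=3.5))
E
```

```text
t3.68 kx -114.2 ky -90.5 z 112.1 mm rpy [179.68  -0.91   7.85] Fk [ 0.4 -0.6  1.1] op 0.000
```

View pics/side4.png

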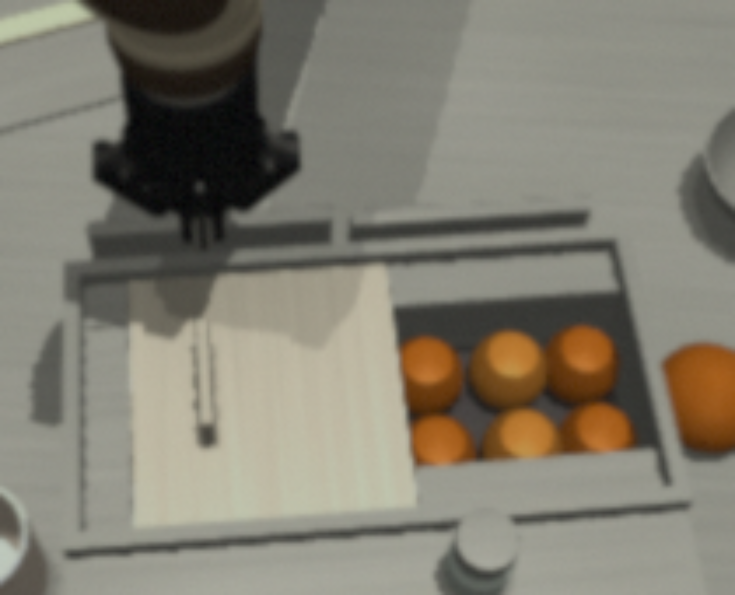

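The fingertip shows at about pixel (249,190), apparently in front of the panel seen from this camera, so I'm checking where it really is.

```bash
python3 - <<'E'
from h import *
o=bot.get_obs(); P=o['ee_pos']; print(P)
print('tcp px', w2p('side',[P,P+[0,0,.03]]), w2p('top',[P]))
a=cv2.imread('pics/side0.png');im=bot.camera('side'); 
g=np.vstack([cv2.resize(x[165:215,205:375],None,fx=4.5,fy=4.5,interpolation=cv2.INTER_CUBIC) for x in (a,im[:,:,::-1])]); cv2.imwrite('pics/cmp5.png',g); print(g.shape)
for t in ('front_left','front_right'): print(t,[(m['uv'].round(1) if hasattr(m['uv'],'round') else m['uv'],m['confidence']) for m in bot.mark_of('side',t)[:2]])
E
```

```text
[ 0.5165901  -0.09596426  0.11185762]
tcp px [[248.599979   196.51012241]
 [247.88567709 189.65105042]] [[298.08451729 215.64204292]]
(450, 765, 3)
front_left [([322.0, 181.5], 0.72), ([406.9, 175.0], 0.52)]
front_right [([248.7, 184.8], 0.8)]
```

View pics/cmp5.png

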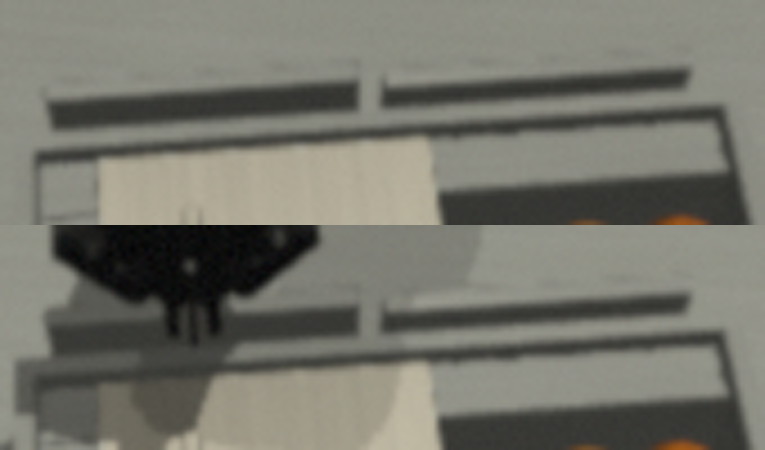

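The right panel has not moved, although the fingertip reads 3 cm beyond it with no force. That contradicts my estimate. I'll lift straight up, back off and look from the wrist.

```bash

python3 -m pendant '[[[0,0,-2.5,0,0,0,0],[0,0,-3,0,0,0,0],[0,0,-3,0,0,0,0],[0,0,-2,0,0,0,0],[0,0,0,0,0,0,0]]]'>/dev/null ;python3 st.py
python3 -m pendant '[[[-3,0,0,0,0,0,0],[-3,0,0,0,0,0,0],[-3,0,0,0,0,0,0],[-2,0,0,0,0,0,0],[0,0,0,0,0,0,0]]]'>/dev/null ;python3 st.py
python3 - <<'E'
from h import *
K=cal('wrist'); im=bot.camera('wrist'); g=im[:,:,::-1].copy()
p=(.617,.009,.135,-.140,-.140,-.058)
from ov import pts
for q,col in zip(pts(*p),[(0,255,0),(255,0,255),(0,0,255),(255,0,0),(255,255,0)]):
    cv2.polylines(g,[w2p('wrist',q,K).round().astype(np.int32)],True,col,1)
cv2.imwrite('pics/w6.png',g)
for t in ('front_left','front_right','fin','lid','track'):
    print(t,[(m['uv'],round(m['confidence'],2),p2w('wrist',m['uv'],dict(fin=.188,lid=.15,track=.15).get(t,.115),K).round(4)) for m in bot.mark_of('wrist',t)[:2]])
E
```

```text
t4.30 kx -120.3 ky -89.2 z 219.3 mm rpy [179.78  -0.58   7.82] Fk [ 0.7 -0.7  1. ] op 0.000
t4.72 kx -234.7 ky -89.0 z 215.4 mm rpy [179.81  -0.48   7.87] Fk [ 0.3 -0.4  0.3] op 0.000
front_left [([82.9, 100.6], 0.77, array([[0.463 , 0.0742, 0.115 ]]))]
front_right [([282.9, 99.1], 0.87, array([[ 0.4866, -0.0999,  0.115 ]]))]
fin []
lid []
track []
```

View pics/w6.png

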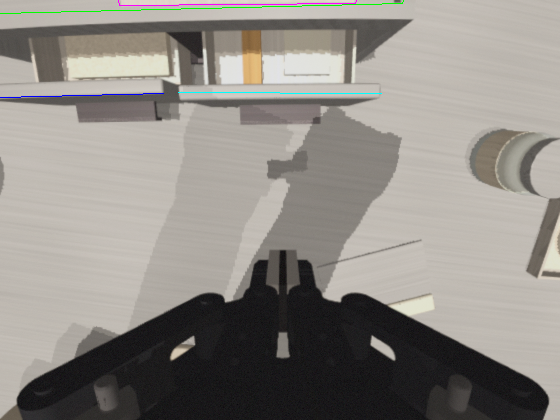

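The panel top matches the model (-140 mm), so the estimate holds. But the fingertips end around row 250–280 in the wrist view, and about z=136 in the side view. The shut tips therefore seem about 25 mm short of the stated TCP, and they passed over the panel. I'll go lower, tilted forward so the body stays clear, and test by contact.

```bash

python3 -m pendant '[[[0,0,3.5,0,0.1,0,0],[0,0,3.5,0,0.1,0,0],[0,0,3,0,0.1,0,0],[0,0,2,0,0.05,0,0],[0,0,0,0,0,0,0]]]'>/dev/null ;python3 st.py
python3 - <<'E'
from h import *
bot.camera('side')
for t in ('front_left','front_right'): print(t,[(m['uv'],round(m['confidence'],2)) for m in bot.mark_of('side',t)[:1]])
E
```

```text
t5.43 kx -208.8 ky -89.8 z 92.6 mm rpy [-179.99  -20.57    8.23] Fk [-1.5  1.3 -0.4] op -0.000
front_left [([323.5, 181.3], 0.66)]
front_right [([249.7, 182.3], 0.85)]
```

```bash

python3 -m pendant '[[[-0.3,0,0.8,0,0,0,0],[1.1,0,0.4,0,0,0,0],[1.1,0,0.4,0,0,0,0],[1.1,0,0.4,0,0,0,0],[1.1,0,0.4,0,0,0,0]]]'>/dev/null ;python3 st.py
for i in 1 2; do python3 -m pendant '[[[0.66,0,0.24,0,0,0,0],[0.66,0,0.24,0,0,0,0]]]'>/dev/null ;python3 st.py; done
python3 - <<'E'
from h import *
bot.camera('side')
for t in ('front_left','front_right'): print(t,[(m['uv'],round(m['confidence'],2)) for m in bot.mark_of('side',t)[:1]])
E
```

```text
t6.00 kx -152.3 ky -93.0 z 100.4 mm rpy [179.46 -20.88   8.51] Fk [-0.7 -1.   0.6] op -0.000
t6.17 kx -134.6 ky -93.1 z 102.8 mm rpy [179.39 -20.89   8.63] Fk [-0.9 -0.6  0.7] op 0.000
t6.33 kx -118.4 ky -93.1 z 104.0 mm rpy [179.36 -20.88   8.68] Fk [-0.1 -0.5 -0. ] op -0.000
front_left [([322.5, 182.8], 0.91)]
front_right [([248.7, 183.4], 0.69)]
```

```bash
python3 - <<'E'
from h import *
P=bot.get_obs()['ee_pos']
a=bot.camera('side')[:,:,::-1].copy(); b=bot.camera('wrist')[:,:,::-1].copy()
u=w2p('side',[P])[0]; cv2.circle(a,tuple(int(x) for x in u.round()),1,(0,0,255),-1); u=w2p('wrist',[P])[0]; cv2.circle(b,tuple(int(x) for x in u.round()),3,(0,0,255),-1)
a=cv2.resize(a[140:240,195:345],(780,520))[:300]; b=b[60:360,80:480]
A=cv2.resize(a,(520,200)); g=np.zeros((600,780,3),np.uint8); g[:300]=a; g[300:,:400]=b
cv2.imwrite('pics/c7.png',g)
E
```

```text
(no output)
```

View pics/c7.png

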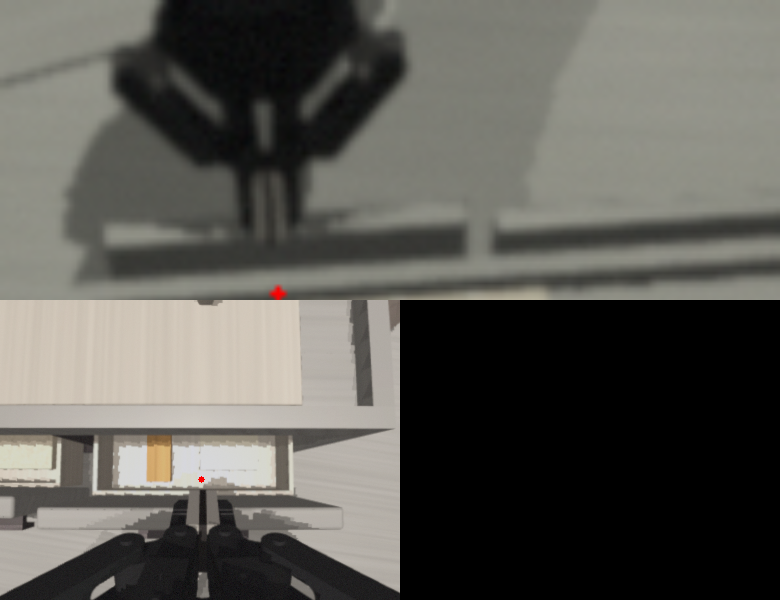

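Fingertips visible at side pixel (247,186), against the TCP at (248,196). They hover just over the panel top, so the real tips end about 35 mm short of the reported TCP. I'll back off, go about 5 cm lower and push again.

```bash

python3 -m pendant '[[[0.7,0,-1.9,0,0,0,0],[-2.2,0,-0.8,0,0,0.008,0],[-2.2,0,-0.8,0,0,0.008,0],[-2.2,-0.3,-0.8,0,0,0,0],[0,-0.2,0,0,0,0,0]]]'>/dev/null ;python3 st.py
python3 -m pendant '[[[-0.9,0,2.6,0,0,0,0],[-0.9,0,2.6,0,0,0,0],[0,0,0,0,0,0,0]]]'>/dev/null ;python3 st.py
```

```text
t7.00 kx -194.6 ky -87.7 z 122.6 mm rpy [179.77 -20.74   7.61] Fk [ 0.4  0.5 -0.3] op -0.000
t7.25 kx -193.1 ky -89.1 z 69.1 mm rpy [179.56 -21.12   7.53] Fk [-1.  -0.1 -1.5] op 0.000
```

```bash

python3 -m pendant '[[[1.1,0,0.44,0,0,0,0],[1.1,0,0.44,0,0,0,0],[1.1,0,0.44,0,0,0,0],[0.8,0,0.33,0,0,0,0]]]'>/dev/null ;python3 st.py
for i in 1 2; do python3 -m pendant '[[[0.6,0,0.25,0,0,0,0],[0.6,0,0.25,0,0,0,0]]]'>/dev/null ;python3 st.py; done
python3 - <<'E'
from h import *
bot.camera('side')
for t in ('front_left','front_right'): print(t,[(m['uv'],round(m['confidence'],2)) for m in bot.mark_of('side',t)[:1]])
E
```

```text
t7.58 kx -148.5 ky -89.8 z 71.3 mm rpy [179.52 -21.2    7.41] Fk [-1.  -0.8  0.2] op -0.000
t7.75 kx -134.3 ky -89.9 z 72.3 mm rpy [179.51 -21.2    7.42] Fk [-1.8  0.1 -0.6] op 0.000
t7.92 kx -120.6 ky -89.8 z 72.2 mm rpy [179.54 -21.14   7.42] Fk [-2.7  1.2 -0.2] op 0.000
front_left [([323.5, 185.3], 0.8)]
front_right [([203.8, 143.3], 0.31)]
```

Contact at about 2.5 N, so the drawer is moving. I'll keep pushing until it meets the hard stop.

```bash

for i in 1 2 3; do python3 -m pendant '[[[0.5,0,0.2,0,0,0,0],[0.5,0,0.2,0,0,0,0]]]'>/dev/null ;python3 st.py; done
```

```text
t8.23 kx -110.2 ky -89.9 z 72.1 mm rpy [179.53 -21.14   7.41] Fk [-2.   1.1  1.2] op -0.000
t8.40 kx -103.5 ky -89.8 z 71.3 mm rpy [179.56 -20.61   7.26] Fk [-90.1   6.3  56.7] op -0.000
t8.57 kx -104.7 ky -89.9 z 71.3 mm rpy [179.54 -19.29   6.9 ] Fk [-62.8   6.2  40.2] op -0.000
```

Hard stop met (TCP kx ≈ -104 mm). The steps were too large at the end, because the force reached about 106 N, so I'll go gentler on the left. Retreat and move across.

```bash

python3 -m pendant '[[[-1,0,-0.4,0,0,0,0],[-2.5,0,-1,0,0,0,0],[-2.5,0,-1,0,0,0,0],[-2.4,0,-0.9,0,0,0,0],[0,-1,0,0,0,0,0]]]'>/dev/null ;python3 st.py
python3 -m pendant '[[[0,-3.5,0,0,0.01,0,0],[0,-3.5,0,0,0,0,0],[0,-3.5,0,0,0,0,0],[0,-3.5,0,0,0,0,0],[0,-2,0,0,0,0,0]]]'>/dev/null ;python3 st.py
python3 - <<'E'
from h import *
bot.camera('side')
for t in ('front_left','front_right'): print(t,[(m['uv'],round(m['confidence'],2)) for m in bot.mark_of('side',t)[:1]])
E
```

```text
t8.98 kx -196.9 ky -79.6 z 76.7 mm rpy [179.41 -19.21   6.85] Fk [-0.   0.4  0.2] op 0.000
t9.40 kx -191.5 ky 70.2 z 78.3 mm rpy [179.41 -20.39   7.83] Fk [-0.4  0.5  1.2] op 0.000
front_left [([324.5, 182.5], 0.71)]
front_right []
```

```bash

python3 -m pendant '[[[-0.2,-1.2,0.7,0,0,0,0],[0,-0.5,0,0,0,0,0]]]'>/dev/null ;python3 st.py
python3 -m pendant '[[[1.1,0,0.42,0,0,0,0],[1.1,0,0.42,0,0,0,0],[1.1,0,0.42,0,0,0,0],[0.8,0,0.3,0,0,0,0],[0.5,0,0.19,0,0,0,0]]]'>/dev/null ;python3 st.py
python3 -m pendant '[[[0.5,0,0.19,0,0,0,0],[0.5,0,0.19,0,0,0,0]]]'>/dev/null ;python3 st.py
```

```text
t9.72 kx -190.2 ky 69.9 z 70.2 mm rpy [179.88 -20.34   7.28] Fk [ 0.4 -0.4 -0.8] op -0.000
t10.13 kx -139.7 ky 61.9 z 67.7 mm rpy [179.96 -20.23   6.28] Fk [-0.3  0.   0.1] op 0.000
t10.30 kx -128.9 ky 59.5 z 66.6 mm rpy [-179.99  -20.09    6.  ] Fk [-2.3  1.1  0.7] op 0.000
```

The tool drifts in y and yaw here, so I'm checking the joints.

```bash
python3 -c "
from workcell import bot
o=bot.get_obs();print(o['q'],o['qd'])"
```

```text
[ 6.00458272e+00 -2.77460987e+01 -3.47429310e+01  6.29093628e+01
  6.47081792e-03  1.80001209e+02] [-1.27757467 11.33923217  6.55846158 -3.90603585  0.30580979 -0.03233353]
```

Joint 6 sits on its 180° limit (yaw = q1 − q6 + 180), so yaw must stay above q1. I'll back off a little, turn the yaw out by 6°, shift to the panel's middle and go on.

```bash

python3 -m pendant '[[[-1.5,0,-0.5,0,0,0,0],[0,0,0,0,0,-0.11,0],[0,-1.3,0,0,0,0,0],[0,-1.3,0,0,0,0,0]]]'>/dev/null ;python3 st.py
python3 -m pendant '[[[0.7,0,0.22,0,0,0,0],[0.7,0,0.22,0,0,0,0],[0.6,0,0.2,0,0,0,0]]]'>/dev/null ;python3 st.py
```

```text
t10.63 kx -146.1 ky 82.5 z 64.2 mm rpy [177.56 -19.86  12.62] Fk [-0.8  0.3 -0.6] op 0.000
t10.88 kx -124.1 ky 84.4 z 65.2 mm rpy [177.57 -19.9   12.61] Fk [-1.2  0.1 -0.9] op 0.000
```

```bash

python3 -m pendant '[[[0.5,0,0.17,0,0,0,0],[0.5,0,0.17,0,0,0,0]]]'>/dev/null ;python3 st.py
for i in 1 2 3; do python3 -m pendant '[[[0.25,0,0.08,0,0,0,0]]]'>/dev/null ;python3 st.py; done
```

```text
t11.05 kx -112.2 ky 84.4 z 65.0 mm rpy [177.59 -19.84  12.55] Fk [-2.1  0.4  1. ] op 0.000
t11.13 kx -108.7 ky 84.3 z 65.0 mm rpy [177.6  -19.82  12.52] Fk [-1.1  0.7  1. ] op 0.000
t11.22 kx -107.0 ky 84.3 z 64.5 mm rpy [177.63 -19.64  12.49] Fk [-35.1   1.6  23.8] op -0.000
t11.30 kx -107.0 ky 84.3 z 64.4 mm rpy [177.67 -19.3   12.47] Fk [-46.1   2.3  33. ] op 0.000
```

Left stop met at 57 N. Retreat, rise, level the tool and check both drawers.

```bash

python3 -m pendant '[[[-1,0,-0.4,0,0,0,0],[-2.5,0,-1,0,0,0,0],[-2.5,0,-1,0,0,0,0],[0,1,-3.5,0,-0.11,0,0],[0,1,-3.5,0,-0.11,0,0]]]'>/dev/null ;python3 st.py
python3 -m pendant '[[[0,2,-3,0,-0.11,0.04,0],[0,3,-2.5,0,0,0.04,0],[0,3,0,0,0,0,0],[0,2,0,0,0,0,0],[0,0,0,0,0,0,0]]]'>/dev/null ;python3 st.py
python3 - <<'E'
from h import *
from ov import pts
K=cal('wrist'); im=bot.camera('wrist'); b=im[:,:,::-1].copy(); K2=cal('top'); a=bot.camera('top')[:,:,::-1].copy()
p=(.617,.009,.135,-.111,-.111,-.058)
for q,col in zip(pts(*p),[(0,255,0),(255,0,255),(0,0,255),(255,0,0),(255,255,0)]):
    cv2.polylines(b,[w2p('wrist',q,K).round().astype(np.int32)],True,col,1)
cv2.imwrite('pics/w8.png',b)
for t in ('front_left','front_right'):
    print(t,[(m['uv'],round(m['confidence'],2),p2w('wrist',m['uv'],.115,K).round(4)) for m in bot.mark_of('wrist',t)[:1]])
for t in ('fin','lid'): print(t,[(m['uv'],round(m['confidence'],2)) for m in bot.mark_of('top',t)[:1]])
E
```

```text
t11.72 kx -219.7 ky 60.7 z 107.3 mm rpy [177.91  -5.44  11.96] Fk [2.3 0.6 2.9] op -0.000
t12.13 kx -222.1 ky -43.2 z 167.3 mm rpy [177.99   1.74   7.02] Fk [0.3 0.6 0.4] op 0.000
front_left [([87.5, 62.7], 0.68, array([[0.4958, 0.0791, 0.115 ]]))]
front_right [([341.6, 54.9], 0.65, array([[ 0.5213, -0.0924,  0.115 ]]))]
fin [([256.6, 179.6], 0.46)]
lid [([280.0, 176.7], 0.92)]
```

View pics/w8.png

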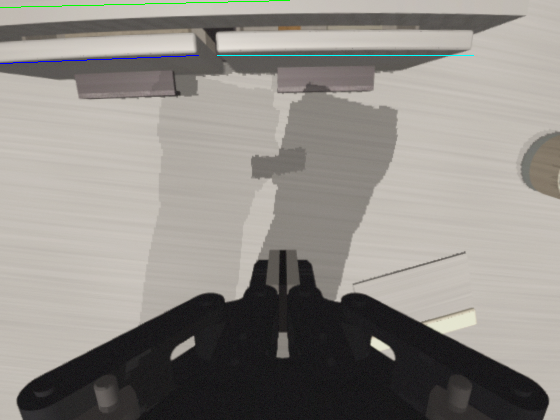

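Both panels now stand at about -0.109 to -0.111 from the track. I'll compare that with the box edge, because a narrow slit is still visible behind them.

```bash
python3 - <<'E'
from h import *
c,s=np.cos(.135),np.sin(.135)
def k(P): d=P[:,:2]-[.617,.009]; return (np.c_[c*d[:,0]+s*d[:,1],-s*d[:,0]+c*d[:,1]]*1e3).round(1)
for z in (.15,.164): print(z,'front',k(p2w('top',[[198.75,223.75],[329.25,202]],z)).tolist(),'back',k(p2w('top',[[186.25,136.25],[312,115.5]],z)).tolist())
im=bot.camera('wrist'); K=cal('wrist'); o=bot.get_obs(); print(o['time'])
g=im[0:90,:,::-1]; print('col290',im[10:62:2,330].mean(1).round().astype(int).tolist(),'col120',im[10:66:2,120].mean(1).round().astype(int).tolist())
cv2.imwrite('pics/w9.png',cv2.resize(g[:,150:420],None,fx=2.9,fy=2.9,interpolation=cv2.INTER_CUBIC))
E
```

```text
0.15 front [[-95.7, 181.7], [-92.2, -178.1]] back [[149.8, 182.4], [153.2, -171.2]]
0.164 front [[-96.7, 179.6], [-93.2, -176.3]] back [[146.1, 180.3], [149.5, -169.4]]
12.4833
col290 [179, 92, 83, 84, 84, 89, 88, 118, 135, 148, 187, 199, 198, 198, 198, 201, 205, 208, 186, 139, 86, 86, 88, 87, 88, 91] col120 [197, 196, 194, 111, 80, 88, 86, 81, 83, 99, 140, 134, 180, 194, 198, 201, 202, 206, 210, 210, 206, 172, 101, 85, 85, 87, 85, 91]
```

```bash
python3 - <<'E'
from h import *
c,s=np.cos(.145),np.sin(.145)
K=cal('wrist')
def k(P): d=P[:,:2]-[.617,.009]; return (c*d[:,0]+s*d[:,1])*1e3
for col,rows in ((330,[11,23,29,48]),(120,[15.5,28,33,53])):
    uv=[[col,r] for r in rows]
    for z in (.164,.15,.135,.12): print(col,z,k(p2w('wrist',uv,z,K)).round(1))
E
```

```text
330 0.164 [ -96.6 -102.2 -105.1 -114.2]
330 0.15 [ -92.8  -98.9 -101.9 -111.8]
330 0.135 [ -88.7  -95.2  -98.5 -109.2]
330 0.12 [ -84.6  -91.6  -95.2 -106.6]
120 0.164 [ -96.7 -102.5 -104.9 -114.5]
120 0.15 [ -92.9  -99.2 -101.7 -112. ]
120 0.135 [ -88.8  -95.6  -98.3 -109.4]
120 0.12 [ -84.7  -92.   -94.9 -106.8]
```

View pics/w9.png

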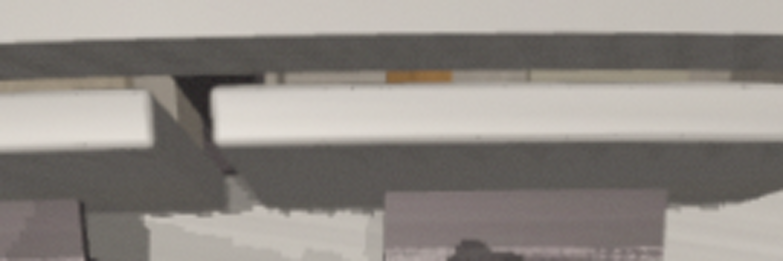

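At yaw 0.145, both panels' outer faces stand 12.7 mm in front of the box edge, against 13 mm when shut, so both drawers are home. Now the lid: rise, go over and come down right of the fin.

```bash
sed -i 's/th=.135/th=.145/' st.py
python3 -m pendant '[[[0,0,-3.2,0.035,0.03,-0.02,0],[0,0,-3.2,0,0,0,0],[3.6,1.4,0,0,0,0,0],[3.6,1.4,0,0,0,0,0],[3.6,1.4,0,0,0,0,0]]]'>/dev/null ;python3 st.py
python3 -m pendant '[[[3.6,1.4,0,0,0,0,0],[3.6,1.4,0,0,0,0,0],[3,1,0,0,0,0,0],[0,0,0,0,0,0,0]]]'>/dev/null ;python3 st.py
```

```text
t12.90 kx -115.2 ky -72.7 z 237.1 mm rpy [-179.91   -0.34    8.92] Fk [0.1 0.1 0.3] op -0.000
t13.23 kx -2.8 ky -109.2 z 233.8 mm rpy [-179.89   -0.31    9.2 ] Fk [ 0.1  0.5 -0.9] op 0.000
```

```bash
python3 - <<'E'
from h import *
K=cal('wrist'); im=bot.camera('wrist'); cv2.imwrite('pics/w10.png',im[:,:,::-1])
c,s=np.cos(.145),np.sin(.145)
def k(P): d=P[:,:2]-[.617,.009]; return (np.c_[c*d[:,0]+s*d[:,1],-s*d[:,0]+c*d[:,1]]*1e3).round(1)
for t,z in (('fin',.188),('lid',.15),('track',.15)):
    print(t,[(m['uv'],round(m['confidence'],2),k(p2w('wrist',m['uv'],z,K))) for m in bot.mark_of('wrist',t)[:2]])
m=bot.masks_of('wrist','fin')
for x in m[:2]: print(x['confidence'],x['extent'],x['pixels'].sum())
E
```

```text
fin [([262.3, 209.7], 0.6, array([[  3.8, -94.3]]))]
lid [([220.4, 204.2], 0.88, array([[ -2.7, -54.5]]))]
track []
0.78 [121.0, 103.8, 320.7, 292.8] 32488
0.4 [2.6, 4.4, 374.9, 302.9] 66550
```

View pics/w10.png

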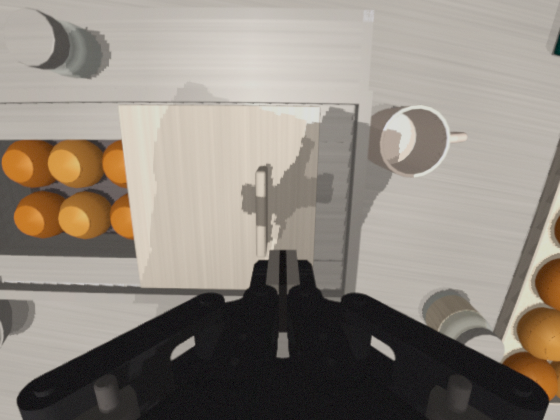

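The wrist view shows the fin at (262,210), i.e. ky −94 mm, as estimated. I'll move 1.6 cm to the right and come down.

```bash

python3 -m pendant '[[[0.3,1.6,0,0,0,0,0],[0,0,3.5,0,0,0,0],[0,0,3,0,0,0,0],[0,0,0,0,0,0,0]]]'>/dev/null ;python3 st.py

```

```text
t13.82 kx -4.8 ky -123.2 z 182.9 mm rpy [179.71  -1.44   9.26] Fk [-1.   0.4 -1.3] op 0.000
```

```bash

python3 -m pendant '[[[0,0.2,2,0,0,0,0],[0,0,1,0,0,0,0],[0,0,0,0,0,0,0]]]'>/dev/null ;python3 st.py
python3 -m pendant '[[[0,0,1,0,0,0,0],[0,0,0.5,0,0,0,0],[0,0,0,0,0,0,0]]]'>/dev/null ;python3 st.py
```

```text
t14.07 kx -6.1 ky -124.2 z 158.5 mm rpy [179.6   -1.76   9.28] Fk [-0.5  0.3 -0. ] op -0.000
t14.32 kx -5.1 ky -124.0 z 147.8 mm rpy [179.5   -2.07   9.31] Fk [-0.1  0.1 -0. ] op 0.000
```

```bash

python3 -m pendant '[[[0,0,0.6,0,0.02,0,0],[0,0,0.4,0,0.015,0,0],[0,0,0.3,0,0,0,0],[0,0,0,0,0,0,0]]]'>/dev/null ;python3 st.py
python3 -m pendant '[[[0,-0.5,0,0,0,0,0],[0,-0.5,0,0,0,0,0],[0,-0.5,0,0,0,0,0]]]'>/dev/null ;python3 st.py
```

```text
t14.65 kx -3.4 ky -124.1 z 136.8 mm rpy [179.43  -4.34   9.35] Fk [-0.1 -0.3 -0.2] op 0.000
t14.90 kx -3.6 ky -109.1 z 137.4 mm rpy [179.39  -4.33   9.27] Fk [-0.5 -1.5 -0.5] op -0.000
```

```bash

for i in 1 2; do python3 -m pendant '[[[0,-1,0,0,0,0,0],[0,-1,0,0,-0.01,0,0],[0,-1,0,0,0,0,0],[0,-1,0,0,-0.01,0,0],[0,-1,0,0,0,0,0]]]'>/dev/null ;python3 st.py; done
python3 - <<'E'
from h import *
bot.camera('side')
for t,z in (('fin',.188),('lid',.15)): print(t,[(m['uv'],round(m['confidence'],2)) for m in bot.mark_of('side',t)[:1]])
E
```

```text
t15.32 kx -4.3 ky -56.4 z 137.5 mm rpy [179.16  -3.08   9.16] Fk [ 0.2 -3.9  1. ] op 0.000
t15.73 kx -5.1 ky -1.0 z 137.5 mm rpy [179.03  -1.83   9.18] Fk [ 0.5 -5.2  1.6] op 0.000
fin [([301.7, 228.1], 0.66)]
lid [([318.8, 227.4], 0.66)]
```

The lid slides at 4–5 N. About 37 mm to go, so I'll close in gently.

```bash

python3 -m pendant '[[[0,-0.6,0,0,0,0,0],[0,-0.6,0,0,0,0,0],[0,-0.5,0,0,0,0,0],[0,-0.5,0,0,0,0,0]]]'>/dev/null ;python3 st.py
for i in 1 2 3 4 5; do python3 -m pendant '[[[0,-0.25,0,0,0,0,0]]]'>/dev/null ;python3 st.py; done
```

```text
t16.22 kx -5.4 ky 20.4 z 137.1 mm rpy [178.96  -1.83   9.11] Fk [-0.1 -4.9  1.8] op -0.000
t16.30 kx -5.5 ky 23.0 z 137.1 mm rpy [178.93  -1.83   9.09] Fk [-0.9 -4.4  0.6] op 0.000
t16.38 kx -5.6 ky 25.4 z 137.1 mm rpy [178.91  -1.83   9.07] Fk [-0.4 -5.4  2.5] op 0.000
t16.47 kx -5.6 ky 27.9 z 137.2 mm rpy [178.89  -1.83   9.04] Fk [-0.6 -5.8  1.6] op 0.000
t16.55 kx -5.6 ky 30.3 z 137.1 mm rpy [178.87  -1.83   9.03] Fk [ 0.3 -5.   1.5] op 0.000
t16.63 kx -5.7 ky 32.8 z 137.1 mm rpy [178.86  -1.83   9.01] Fk [ 0.  -5.3  1.6] op 0.000
```

```bash

for i in 1 2 3; do python3 -m pendant '[[[0,-0.25,0,0,0,0,0]]]'>/dev/null ;python3 st.py; done
```

```text
t16.72 kx -5.7 ky 35.2 z 137.1 mm rpy [178.84  -1.84   8.99] Fk [-0.1 -5.   2.5] op 0.000
t16.80 kx -4.8 ky 36.3 z 137.4 mm rpy [178.66  -1.95   8.92] Fk [  8.7 -18.2   0.6] op 0.000
t16.88 kx -3.8 ky 36.5 z 137.8 mm rpy [178.4   -2.08   8.82] Fk [ -0.1 -20.8   1.4] op 0.000
```

Stop met at ky 36.4 mm with 21 N (36 expected). Back off to the right, rise, clear the view and check.

```bash

python3 -m pendant '[[[0,0.5,0,0,0,0,0],[0,1.5,0,0,0,0,0],[0,0,-3,0,0,0,0],[0,0,-3.5,0,0,0,0],[0,0,-3.5,0,0,0,0]]]'>/dev/null ;python3 st.py
python3 -m pendant '[[[-2,3,0,0,0,0,0],[-2.5,3,0,0,0,0,0],[-2.5,3,0,0,0,0,0],[-2.5,3,0,0,0,0,0],[-2.5,3,0,0,0,0,0]]]'>/dev/null
python3 -m pendant '[[[-2.5,3,0,0,0,0,0],[-2.5,3,0,0,0,0,0],[-2.5,3,0,0,0,0,0],[-2.5,3,0,0,0,0,0],[0,0,0,0,0,0,0]]]'>/dev/null;python3 st.py
python3 - <<'E'
from ov import *
p=(.617,.0105,.145,-.1095,-.1095,.088)
a=draw('top',bot.camera('top'),p,(185,105,335,245),3,'/tmp/a.png')
im=bot.camera('side'); b=draw('side',im,p,(175,165,400,300),3,'/tmp/b.png'); b=cv2.resize(b,(350,210))
g=np.zeros((420,800,3),np.uint8); g[:420,:450]=a; g[:210,450:]=b
w=bot.camera('wrist')[:,:,::-1]; g[210:,450:730]=cv2.resize(w,(280,210)); cv2.imwrite('pics/fin11.png',g)
c,s=np.cos(.145),np.sin(.145)
def k(P): d=P[:,:2]-[.617,.0105]; return (np.c_[c*d[:,0]+s*d[:,1],-s*d[:,0]+c*d[:,1]]*1e3).round(1).tolist()
for cam in ('top','side'):
  for t,z in (('fin',.188),('lid',.15),('front_left',.115),('front_right',.115),('mug',0),('shaker',.15),('bun_loose',0)):
    print(cam,t,[(np.round(m['uv'],1).tolist(),round(m['confidence'],2),k(p2w(cam,m['uv'],z))) for m in bot.mark_of(cam,t)[:1]])
E
```

```text
t17.30 kx -10.9 ky 18.5 z 231.0 mm rpy [178.76  -1.16   8.88] Fk [ 0.2 -0.2  0.6] op 0.000
t18.13 kx -233.4 ky -264.1 z 236.4 mm rpy [179.33  -2.14   9.41] Fk [-0.3  0.  -0.2] op 0.000
top fin [([236.6, 177.9], 0.89, [[6.8, 57.5]])]
top lid [([226.2, 184.9], 0.82, [[-1.6, 90.7]])]
top front_left [([237.1, 223.8], 0.87, [[-109.3, 80.6]])]
top front_right [([297.5, 217.6], 0.75, [[-120.0, -88.1]])]
top mug [([338.0, 158.8], 0.69, [[43.4, -248.5]])]
top shaker []
top bun_loose [([176.8, 212.2], 0.57, [[-37.5, 265.0]])]
side fin [([318.6, 225.1], 0.89, [[10.6, 49.7]])]
side lid [([332.2, 228.3], 0.6, [[1.5, 84.2]])]
side front_left []
side front_right [([391.6, 235.1], 0.61, [[11.7, 221.5]])]
side mug [([187.7, 283.6], 0.84, [[47.9, -249.5]])]
side shaker [([326.9, 283.8], 0.66, [[122.4, 55.3]])]
side bun_loose [([394.5, 235.0], 0.62, [[-40.0, 272.3]])]
```

The viewer is at its limit, so the last check has to be numeric: brightness profiles in the top picture across the drawer fronts and the lid edges.

```bash
python3 - <<'E'
from h import *
im=bot.camera('top').mean(2).astype(np.float32); i0=cv2.imread('pics/top0.png').mean(2).astype(np.float32)
c,s=np.cos(.145),np.sin(.145); K=cal('top')
def prof(I,kx,ky,z):
    kx,ky=np.broadcast_arrays(np.array(kx,float),np.array(ky,float))
    uv=w2p('top',np.c_[.617+c*kx-s*ky,.0105+s*kx+c*ky,np.full(kx.shape,z)],K).astype(np.float32)
    return cv2.remap(I,uv[None,:,0],uv[None,:,1],cv2.INTER_LINEAR)[0]
x=np.arange(-.165,-.08,.005); print('kx',(x*1e3).round().astype(int).tolist())
for y in (.0875,-.0875):
  for n,I in (('start',i0),('now',im)): print(y,n,np.mean([prof(I,x,y+d,.135) for d in np.linspace(-.03,.03,9)],0).round().astype(int).tolist())
y=np.arange(-.02,.19,.005); print('ky',(y*1e3).round().astype(int).tolist())
for n,I in (('start',i0),('now',im)): print(n,np.mean([prof(I,d,y,.156) for d in np.linspace(-.05,.05,9)],0).round().astype(int).tolist())
E
```

```text
kx [-165, -160, -155, -150, -145, -140, -135, -130, -125, -120, -115, -110, -105, -100, -95, -90, -85]
0.0875 start [139, 113, 95, 95, 91, 111, 184, 168, 173, 186, 167, 182, 182, 174, 124, 183, 183]
0.0875 now [138, 139, 141, 140, 140, 140, 132, 104, 94, 94, 89, 89, 177, 168, 120, 180, 180]
-0.0875 start [113, 94, 93, 89, 116, 178, 160, 171, 186, 183, 179, 186, 186, 177, 125, 172, 171]
-0.0875 now [139, 140, 139, 138, 139, 140, 134, 97, 90, 90, 85, 85, 168, 164, 117, 169, 174]
ky [-20, -15, -10, -5, 0, 5, 10, 15, 20, 25, 30, 35, 40, 45, 50, 55, 60, 65, 70, 75, 80, 85, 90, 95, 100, 105, 110, 115, 120, 125, 130, 135, 140, 145, 150, 155, 160, 165, 170, 175, 180, 185]
start [189, 189, 189, 189, 189, 189, 190, 189, 190, 152, 76, 87, 95, 99, 99, 94, 85, 81, 81, 75, 75, 85, 100, 106, 109, 107, 103, 91, 80, 69, 70, 85, 93, 96, 96, 91, 78, 62, 64, 139, 174, 153]
now [172, 173, 173, 172, 173, 162, 166, 187, 187, 186, 186, 186, 187, 185, 142, 175, 175, 186, 187, 185, 186, 186, 186, 185, 186, 186, 187, 185, 185, 186, 186, 185, 186, 186, 185, 187, 186, 186, 172, 141, 172, 151]
```

Both fronts lie alike at about −108 mm, 13 mm ahead of the box edge (dip at −95). The lid is continuous from ky 8 to 170 mm, which means it's at the stop and the well is covered. The arm is clear, so I'm handing in.

```bash
python3 -c "
from workcell import bot
bot.job_done(); print(bot.get_obs()['time'])"
```

```text
the job is handed in; nothing more can be done
the job is handed in; nothing more can be done
```

I pushed the right drawer home, then the left, then slid the lid left by its fin to the stop, and handed the job in at about 19 s of the 58 s allowed.

**Drawers:** Each was pushed to its hard stop. In the last top picture both fronts sit about 13 mm ahead of the box edge, which is the shut position.

**Lid:** It met the stop at 21 N. The top-picture profile shows it unbroken from about 8 to 170 mm left of the track's middle, so the well is covered. The network's marks put the lid's origin at 84–91 mm, against 88 mm when shut.

**Problems and disagreements:**
- **Fingertips:** The closed fingertips end about 35 mm short of the reported TCP. My first two passes at the right drawer went over its panel without touching it, so I redid them lower and tilted forward.
- **Force:** At the right drawer's stop the wrist force reached about 106 N, close to the 120 N limit. That is only the reading at the end of a move, so the peak between readings is not known. The pushes after that stayed below 60 N.
- **Joint limit:** Joint 6 ran onto its range limit at 180° (read 180.001°) near the left drawer. I turned the yaw out before pushing on.
- **Last checks:** The final picture could not be viewed because the viewer limit was reached, so the end check was numeric only. One mark, the right front in the top view, read about 10 mm further out than the profile. It was out by about as much at the start, so I trusted the profile.
- **Other things:** In the last pictures the mug and loose bun were within about 2 px of where they started and the shaker within about 4 px. I did not re-measure the bowl, jar and scraper.

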